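# Load the vial keeper and latch its gate

## Robot

A 7-joint arm with a two-finger parallel gripper is mounted at the origin on a cart in front of the work surface, level with it; the furniture and walls round the work are solid. World frame = base frame: x ahead of the robot, y to its left, z up, the work surface at z = 0. Lengths are in m, angles in rad, forces in N, time in s.
With the tool pointing down it reaches from about 0.4 to 0.875 m from the base axis. Payload 19.3 kg.
Tool frame: the origin (TCP) lies midway between the tips of the shut fingers; the grasp point (between the pads) lies 19 mm behind it (bot.tcp_to_grasp is the distance from the TCP to the grasp point, in m); z points along the fingers, y is the direction in which the jaws open and shut (so a half turn about z gives the same grasp; the last joint's range is limited). The gripper opens to 85 mm and grips with 20 to 120 N. Pads are 22 mm wide; open, the fingers measure 114 mm over their backs; the gripper's body (76 mm by 85 mm) begins 54 mm behind the grasp point. The pads swing forward as they close: fully open they stand 13 mm farther back than shut.
Start: joints at [1.062, 0.521, -0.036, 1.599, 0.021, 1.021, -0.113], TCP at [0.266, -0.566, 0.203] pointing down, gripper open.
Joint ranges: [-2.91, 2.91], [-0.3, 2.13], [-1.5, 1.42], [0.17, 2.43], [-1.26, 4.41], [0.16, 1.93], [-2.52, 2.52]. Speed limits (rad/s): [1.89, 1.89, 2.39, 2.39, 3.01, 3.01, 3.01].

## Interface

Orientations are given as [roll, pitch, yaw] about the fixed x, y, z axes, in that order (R = Rz(yaw) Ry(pitch) Rx(roll)).
In Python, from workcell import bot gives the robot as it stands. The module is installed in compiled form; this text tells all that it offers.
- The arm moves only by the tool drive_tool, never from a script. Its argument "series" is a list of rows, each a list of 5 numbers: the opening in per cent of the stroke, from 0 (shut) to 100 (fully open), then the shift along the world's x, y, z in m, then the turn about the world's z in rad. A call has 1 to 12 rows; each row shifts and turns the pose as measured when the row begins; what a row does not reach is not made up. A row lasts 1/10 s, in which the tool goes at most 50 mm and 8.59 degrees, less where a joint would pass 70% of its speed; a pose out of reach is approached as far as the arm can. A call with a gripper value outside its range is refused whole. The fingers move at their own pace and stop on an object; "newtons" is the grip in N (left out, the last holds). Time passes only in rows, so rows that do not move let the fingers close. It gives the time, the measured TCP pose, the force and the opening at its end, in the units of the state.
- bot.observe(): the state, without advancing time (a new reading comes with each control period).
- bot.grab_frame(name): name is "side" or "top" or "wrist"; returns the picture (384x512x3 uint8, red, green, blue); there is no depth.
- bot.camera_info(name): a dict with "fx", "fy", "cx", "cy" (pixels), "cam_to_world" (4x4, takes a point from camera to world coordinates). Camera axes: x right, y down, z forward; pixel columns grow to the right and rows downward; lengths in m; the calibration is good to about 2 mm. A picture is of the moment at which its call begins: read the wrist's pose just before it. camera_info takes no time and is no camera call; for the wrist camera it gives the pose at the moment of the call.
- bot.job_done(): hands the job in, once; it reports no verdict.
Trained networks look in the newest picture that a camera, given by its name, has taken for a name from the list of things; names that differ only in an ending like _2 or _b are one class to them, and where a whole thing is asked for, a point or a joint stands for the part that bears it (a point fixed in the world has none). Each returns a list of dicts, best first, with "conf" (0 to 1); they miss things now and then, are a little off and sometimes report something else, mostly with a low value. They report only what shows in the picture. A call takes as long as a camera call.
- bot.masks_of(camera, target): "mask" (384x512 bool, what is visible of it) and "point" ([column, row] in pixels, amid what is visible of it).
The state is a dict: "clock": time; "qpos": joint angles; "qd": joint speeds; "joint_efforts": joint torques, N m; "position": TCP position; "tool_rot": TCP orientation; "force": force on the tool from outside, world axes, zero at the start; "moment": the same for the moment, N m; "grip_width": finger opening in m.
Only numpy, scipy, OpenCV 4.12 (cv2) and the standard library are available. Lean on these libraries where they do the work, as an engineer would, in place of code of your own. Each camera call takes 0.05 s, during which the arm holds its last target.

## Task

Stand the white-capped sample vial that is out on the bench in the free pocket of the vial keeper, seated on the pocket's floor and let go. Then push the keeper's gate shut gently until the sprung tongue on its free end rides over the strike and snaps in behind it, so that the gate stays latched over both vials when you back away; press with no more than about 12 N and leave everything else on the bench where it is.

Things in the scene. Friction and masses are not known exactly. Their poses are not given: they have to be found in the camera images.
- vial_a: White-capped clear sample vial, 28 mm diameter, 60 mm tall, about 25 g, standing alone on the bench to the robot's right or left (it may swap places with the dropper bottle). Origin: centre of its underside, z up. Body 27 mm, cap 28 mm across (top 12 mm).
- vial_b: Blue-capped vial of the same size, already standing in the keeper's other pocket (nearest the hinge). Origin: centre of its underside. It stays there.
- keeper: Vial keeper, fixed: white block 56 (x) by 124 (y) by 20 mm high with two round pockets, 31 mm across and 14 mm deep, on its y axis: free one at y = +30 mm, vial_b's at -30 mm. Origin: centre of underside. Its gate is on its -x side and is pushed shut along the keeper's +x. A steel strike bracket 58 mm high stands past the gate's free end (keeper x -50 to +14, y +54 to +104 mm).
- pocket (a point): Centre of the floor of the free pocket, 6 mm above the bench (the block's top is 14 mm higher); axes as the keeper's. A seated vial's origin lies here.
- gate_hinge (a point): Point on the gate's vertical hinge axis, 50 mm above the bench, at keeper x = -34, y = -72 mm. Axes turn with the gate: +y along the gate to its free end, -x out of its outer face. Gate: aluminium plate 6 mm thick (3 mm either side of the axis), 8 to 136 mm from the axis, 24 to 74 mm above the bench; its 36 mm deep top flange passes 5 mm over seated vials and jams on an unseated one.
- gate_push (a point): Point on the gate's flat outer face, 107 mm from the hinge axis and 45 mm above the bench: a good place to push. Axes as gate_hinge; push along its +x.
- gate (a joint): Hinge angle of the gate, rad: 0 = parallel to the keeper's y axis, positive = swung open to the keeper's -x (counter-clockwise from above). Starts 0.8 to 1.15; stays where left. The strike is set anywhere in an 18 mm range along the keeper's x (slotted holes, not measured), so the latched angle is anywhere from -0.035 to +0.11; the tongue meets the strike about 0.1 rad before it.
- gate_end (a point): Middle of the gate's free edge, 136 mm from the hinge axis, 49 mm above the bench; axes as gate_hinge. A gate that has not latched springs back open to where the tongue meets the strike.
- bumper (a joint): How far the round rubber buffer on the strike bracket, behind the gate's free end, is pressed in, m: 0 = free, about 0.0015 = held by the latched gate, 0.003 = bottomed hard (about 1.5 mm beyond the latched position). Spring 1.8 N/mm; bottoming it takes about 7 N at gate_push.
- tongue (a joint): How far the sloped steel tongue at the gate's free edge is pressed in, m: 0 = fully out, at most 0.008. Riding over the strike presses it in about 0.005; it springs back to 0 when it snaps in. Spring about 4.8 N at rest, 0.4 N/mm. Riding over takes a push of roughly 6 to 10 N at gate_push.
- dropper_a: Brown dropper bottle with black bulb, 33 mm diameter, 99 mm tall; bystander. Origin: centre of underside.
- beaker_b: Glass beaker, 71 mm diameter, 90 mm tall; bystander. Origin: centre of underside.
- wash_bottle_a: White wash bottle with bent spout, 62x99x200 mm; bystander. Origin: centre of underside.
- spare_breaker: Spare two-pole breaker block, 74x36x62 mm; bystander. Origin: centre of underside.
- coupling: Small metal shaft coupling, 20 mm diameter, 25 mm tall; bystander. Origin: centre of underside.
- flask_b: Conical flask, 60 mm diameter, 98 mm tall; bystander. Origin: centre of underside.

How it is judged:
By the outcome, as a careful person would: the job done as asked, in the order asked, and still so for the second after the job is handed in, with the robot touching nothing.
It also fails if it takes over 58 s, if anything falls off the work surface, if the arm or the gripper's body presses on something with over 40 N, if the wrist force passes 120 N, or if a joint passes its speed limit or range.

## Working session

There is one attempt and no reset: what is moved stays moved. The work goes in short steps, Python scripts to look and compute and a tool call to move; the robot and the scene stay as the last step left them, time stands still between calls to the robot, and variables do not carry over. Pictures are saved under pics/ and viewed, and the job is handed in when it is done.

Besides the shell and the picture viewer there is one more tool, called after ">>>" as name(argument=value, ...) on one line, values as JSON. drive_tool: Moves the arm, as the interface text tells. Its arguments: {"type":"object","properties":{"series":{"type":"array","items":{"type":"array","items":{"type":"number"}}},"newtons":{"type":"number"}},"required":["series"]}

```bash
mkdir -p pics; ls
cat > h.py <<'E'
import numpy as np, cv2
from workcell import bot
def save(cam,name):
    im=bot.grab_frame(cam); cv2.imwrite(f'pics/{name}.png',im[:,:,::-1]); return im
def proj(info,P):
    T=np.linalg.inv(np.array(info['cam_to_world'])); p=T[:3,:3]@np.array(P,float)+T[:3,3]
    return np.array([info['fx']*p[0]/p[2]+info['cx'],info['fy']*p[1]/p[2]+info['cy']])
def ray(info,px,z):
    T=np.array(info['cam_to_world']); d=T[:3,:3]@np.array([(px[0]-info['cx'])/info['fx'],(px[1]-info['cy'])/info['fy'],1.]); o=T[:3,3]
    return o+d*(z-o[2])/d[2]
E
python3 - <<'E'
from h import *
print(bot.observe())
for c in ['top','side','wrist']:
    save(c,c+'0')
    i=bot.camera_info(c); print(c,i['fx'],i['fy'],i['cx'],i['cy']); print(np.round(i['cam_to_world'],3))
    
print(bot.tcp_to_grasp)
E
```

```text
pics
{'clock': 0.0, 'qpos': array([ 1.06182205,  0.52195845, -0.03631411,  1.59999743,  0.02119695,
        1.02110185, -0.11280192]), 'qd': array([-0.00015   , -0.00133027, -0.00104492,  0.00126202, -0.00070244,
       -0.00034682, -0.00114143]), 'joint_efforts': array([-5.32957856e-04, -9.27073431e+01,  1.97980665e+00, -3.69916499e+01,
        1.77816855e-02,  8.29364522e-03,  1.58569155e-04]), 'position': array([ 0.26532428, -0.56548875,  0.20286431]), 'tool_rot': array([-3.14051551e+00,  8.12701325e-05,  4.38749124e-01]), 'force': array([0.05726123, 0.43616491, 0.3896305 ]), 'moment': array([-0.0195345 ,  0.01534426, -0.04390903]), 'grip_width': 0.08568674881468419}
top 413.81932106178294 413.81932106178294 254.19388156341836 190.09214988096952
[[ 0.011 -0.909  0.417 -0.169]
 [-1.    -0.015 -0.006 -0.157]
 [ 0.012 -0.417 -0.909  1.487]
 [ 0.     0.     0.     1.   ]]
side 488.94625825847254 488.94625825847254 251.70980932548767 194.6560237449938
[[-0.817 -0.206  0.538 -0.258]
 [-0.576  0.257 -0.776  0.884]
 [ 0.022 -0.944 -0.329  0.528]
 [ 0.     0.     0.     1.   ]]
wrist 345.37171957173825 345.37171957173825 252.51129806283038 194.04107402541558
[[ 0.425 -0.858 -0.289  0.338]
 [-0.905 -0.403 -0.136 -0.531]
 [ 0.     0.319 -0.948  0.374]
 [ 0.     0.     0.     1.   ]]
0.0187
```

View pics/top0.png

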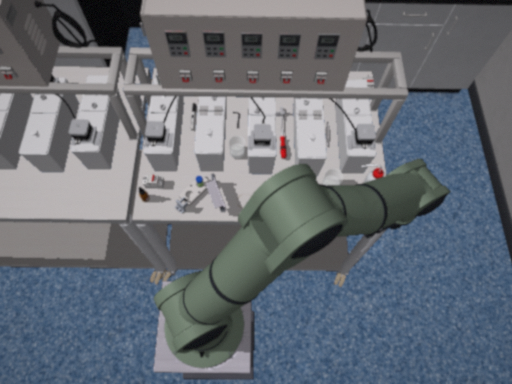

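View pics/side0.png

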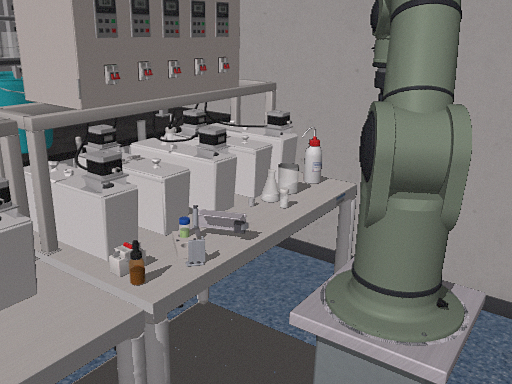

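View pics/wrist0.png

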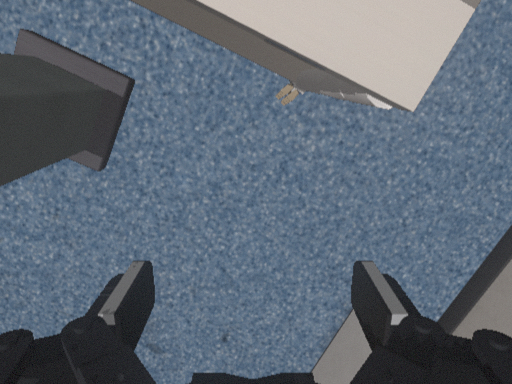

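The top view shows the keeper around (190,195), with the dropper bottle at (143,194). The arm hides the right-hand side. In the side view the likely vial_a is at (284,198) and the keeper is around (190,245). Next I'll query the networks.

Run:
```python
from h import *
for c in ['side','top']:
    info=bot.camera_info(c)
    for t in ['vial_a','keeper','gate_hinge','flask_b','coupling','beaker_b','dropper_a','spare_breaker']:
        for r in bot.masks_of(c,t)[:3]:
            m=r['mask']; ys,xs=np.where(m)
            print(c,t,round(r['conf'],2),np.round(r['point'],1),m.sum(),xs.min(),xs.max(),ys.min(),ys.max(),np.round(ray(info,r['point'],0.03),3))
print(bot.observe()['clock'])
im=cv2.imread('pics/side0.png')
cv2.imwrite('pics/s_a.png',cv2.resize(im[200:290,90:260],None,fx=4.5,fy=4.5,interpolation=cv2.INTER_CUBIC))
cv2.imwrite('pics/s_b.png',cv2.resize(im[120:220,240:360],None,fx=5,fy=5,interpolation=cv2.INTER_CUBIC))
im=cv2.imread('pics/top0.png')
cv2.imwrite('pics/t_a.png',cv2.resize(im[150:230,120:250],None,fx=6,fy=6,interpolation=cv2.INTER_CUBIC))
```

```text
side vial_a 0.68 [285.3 196.4] 178 278 288 187 208 [ 0.465 -0.343  0.03 ]
side vial_a 0.48 [185.3 229. ] 229 179 189 216 237 [0.535 0.034 0.03 ]
side vial_a 0.29 [217.7 220.7] 1036 192 247 208 232 [ 0.505 -0.061  0.03 ]
side keeper 0.97 [202.  220.6] 1494 172 247 205 258 [ 0.538 -0.036  0.03 ]
side keeper 0.68 [219.3 221.4] 1026 192 247 209 233 [ 0.498 -0.06   0.03 ]
side flask_b 0.64 [270.8 188.6] 360 261 278 170 202 [ 0.542 -0.378  0.03 ]
side coupling 0.68 [314.8 160.3] 635 304 320 137 182 [ 0.598 -0.781  0.03 ]
side beaker_b 0.77 [287.6 175.4] 541 278 298 163 193 [ 0.575 -0.538  0.03 ]
side beaker_b 0.64 [243.1 228. ] 42 241 247 223 229 [ 0.422 -0.063  0.03 ]
side dropper_a 0.97 [133.8 267.1] 544 129 144 240 284 [0.481 0.254 0.03 ]
side spare_breaker 0.59 [120.8 258.6] 588 110 145 243 276 [0.534 0.244 0.03 ]
side spare_breaker 0.3 [221.4 219.9] 1024 192 247 208 233 [ 0.501 -0.072  0.03 ]
top keeper 0.72 [203.7 193.6] 698 180 225 175 211 [0.481 0.027 0.03 ]
top gate_hinge 0.91 [214.2 191.4] 342 207 225 177 211 [ 0.491 -0.013  0.03 ]
top beaker_b 0.58 [332.7 180.1] 299 322 342 169 186 [ 0.547 -0.475  0.03 ]
top spare_breaker 0.61 [155.4 179.4] 262 143 164 175 188 [0.539 0.22  0.03 ]
0.95
```

View pics/s_a.png

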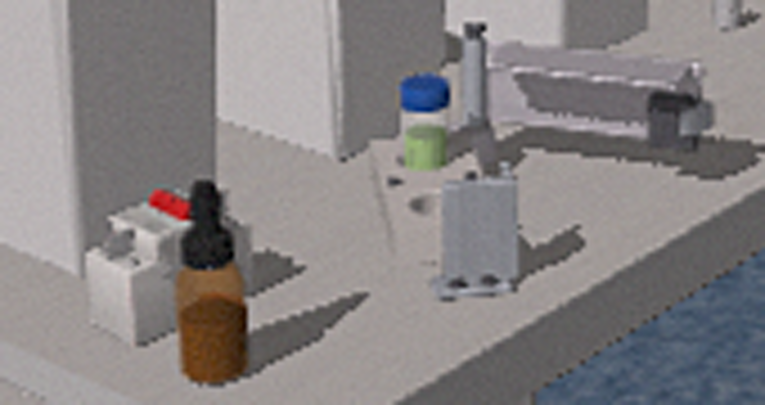

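View pics/s_b.png

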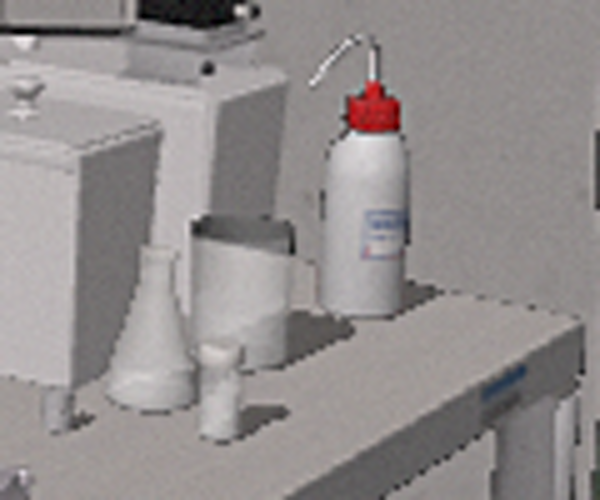

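View pics/t_a.png

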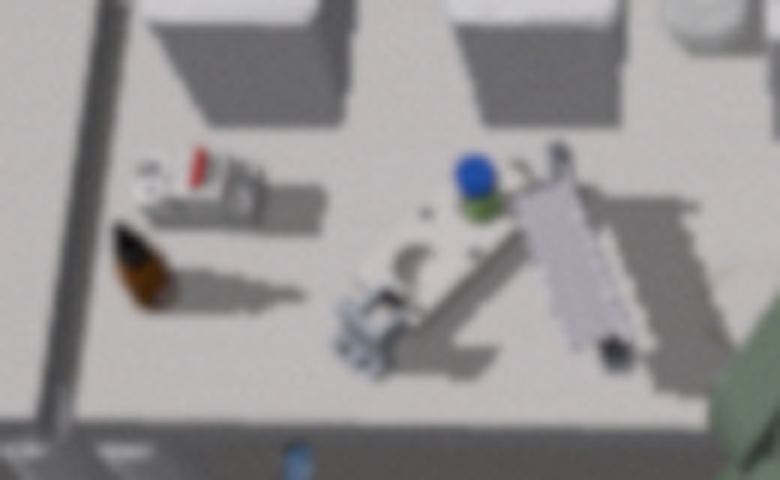

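>>> drive_tool(series=[[100,0,0.02,0.03,-0.1],[100,0.02,0.04,0.03,-0.1],[100,0.02,0.04,0.01,-0.1],[100,0.03,0.04,0,-0.1],[100,0.02,0.04,0,0],[100,0,0,0,0]])

```text
clock: 1.55
position: [0.3555, -0.3812, 0.2742]
tool_rot: [-3.14, -0.003, 0.019]
force: [-0.6, -1.1, 0.6]
grip_width: 0.0859
```

Run:
```python
from h import *
o=bot.observe();print(o['position'],o['tool_rot'])
info=bot.camera_info('wrist')
save('wrist','w1'); save('top','t1')
for c in ['wrist','top']:
    info=bot.camera_info(c)
    for t in ['vial_a','keeper','gate_hinge','flask_b','coupling']:
        for r in bot.masks_of(c,t)[:2]:
            m=r['mask']; ys,xs=np.where(m)
            print(c,t,round(r['conf'],2),np.round(r['point'],1),m.sum(),xs.min(),xs.max(),ys.min(),ys.max(),np.round(ray(info,r['point'],0.03),3))
cv2.imwrite('pics/t1a.png',cv2.resize(cv2.imread('pics/t1.png')[140:230,110:350],None,fx=3.3,fy=3.3,interpolation=cv2.INTER_CUBIC))
```

```text
[ 0.35547643 -0.38118135  0.27423955] [-3.13988187e+00 -2.65014102e-03  1.86744223e-02]
wrist vial_a 0.86 [207.2  53.6] 728 192 222 37 67 [ 0.459 -0.334  0.03 ]
wrist keeper 0.57 [331.1  10.9] 1266 303 375 0 25 [ 0.504 -0.468  0.03 ]
wrist flask_b 0.96 [236.8   6.3] 641 214 261 0 18 [ 0.507 -0.367  0.03 ]
```

View pics/w1.png

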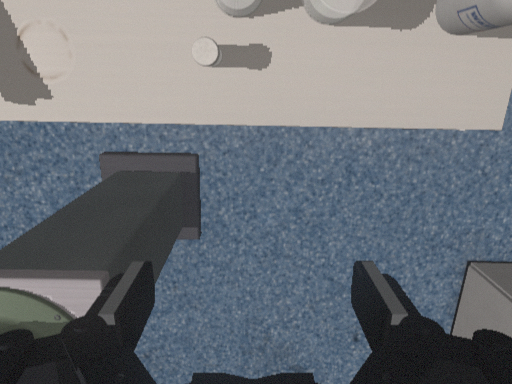

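View pics/t1.png

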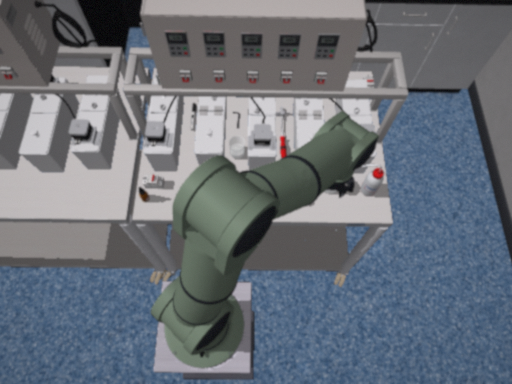

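Wrist view: the vial's cap is at (206,50) and the flask is at (238,3). The arm hides the keeper from the top camera. I'll fit the cap centre now.

Run:
```python
from h import *
info=bot.camera_info('wrist')
im=cv2.imread('pics/w1.png')
cv2.imwrite('pics/w1a.png',cv2.resize(im[25:80,170:260],None,fx=8,fy=8,interpolation=cv2.INTER_CUBIC))
for p in [(206,49),(206,51)]: print(ray(info,p,.06))
```

```text
[ 0.46058628 -0.33757023  0.06      ]
[ 0.45867971 -0.33751096  0.06      ]
```

View pics/w1a.png

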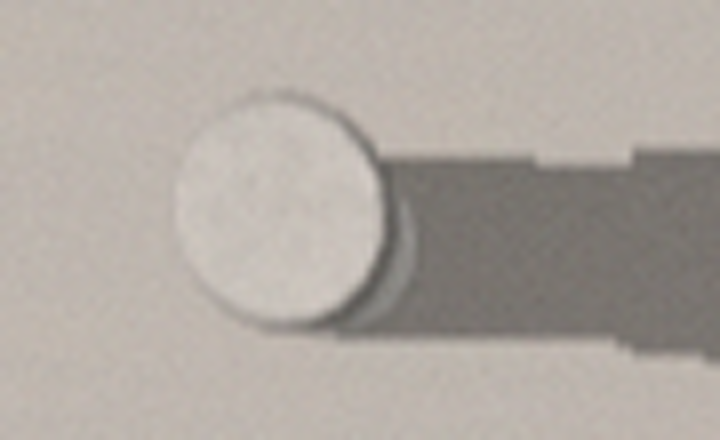

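>>> drive_tool(series=[[100,0.034,0.015,-0.02,0],[100,0.034,0.014,-0.03,0],[100,0.034,0.013,-0.03,0],[100,0,0,-0.03,0],[100,0,0,0,0],[100,0,0,0,0]])

```text
clock: 2.75
position: [0.4574, -0.3441, 0.1616]
tool_rot: [3.14, -0.004, 0.008]
force: [-0.9, -0.3, 0.2]
grip_width: 0.0853
```

Run:
```python
from h import *
o=bot.observe();print(o['position'],o['tool_rot'],o['clock'])
save('wrist','w2')
```

```text
[ 0.45737528 -0.34406776  0.16159491] [ 3.14020537 -0.0035348   0.00817667] 2.75
```

View pics/w2.png

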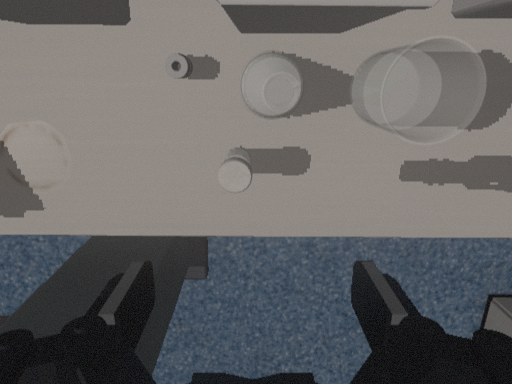

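Wrist view: cap at (235,176), flask at (270,87), coupling at (178,66). The fingers have clear room either side of the vial.

Run:
```python
from h import *
info=bot.camera_info('wrist')
im=cv2.imread('pics/w2.png')
cv2.imwrite('pics/w2a.png',cv2.resize(im[140:205,200:290],None,fx=8,fy=8,interpolation=cv2.INTER_CUBIC))
for p in [(235.5,176)]: print(ray(info,p,.06))
print(ray(info,(270,85),0))
```

```text
[ 0.46192239 -0.33103618  0.06      ]
[ 0.53221072 -0.36063477  0.        ]
```

View pics/w2a.png

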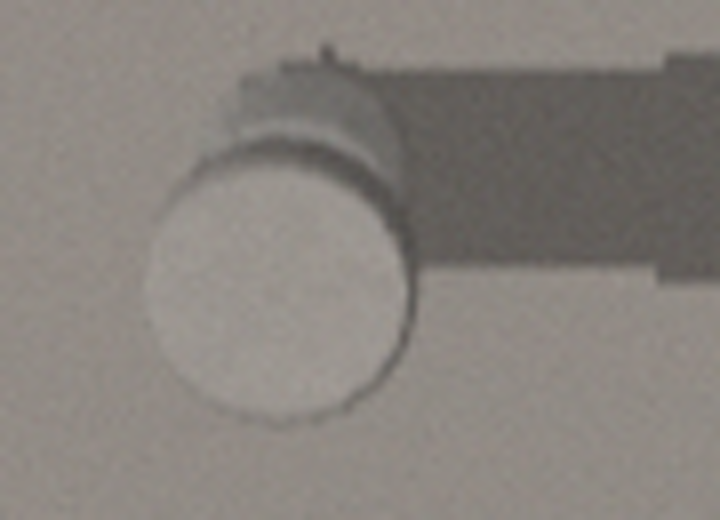

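Run:
```python
from h import *
o=bot.observe();print(o['position'],o['tool_rot'],o['clock'],o['qd'])
info=bot.camera_info('wrist')
im=save('wrist','w3')
r=bot.masks_of('wrist','vial_a')[0];m=r['mask'];ys,xs=np.where(m);print(r['conf'],r['point'],xs.min(),xs.max(),ys.min(),ys.max())
print(ray(info,(234.6,176.5),.06)); print(np.round(info['cam_to_world'],3))
o=bot.observe();print(o['position'],o['tool_rot'],o['clock'])
# TCP-relative projections at tip
print(proj(info,o['position']))
```

```text
[ 0.45702926 -0.34426539  0.16167714] [ 3.14007047 -0.00348726  0.00765264] 2.8 [ 0.00712499 -0.0183423   0.00305855 -0.00153618  0.00053242  0.00078286
 -0.00085713]
0.71 [239.8, 172.5] 218 251 148 191
[ 0.46149352 -0.33029656  0.06      ]
[[ 0.008 -0.949 -0.316  0.537]
 [-1.    -0.006 -0.005 -0.344]
 [ 0.002  0.316 -0.949  0.333]
 [ 0.     0.     0.     1.   ]]
[ 0.45716002 -0.34478079  0.16243372] [ 3.13903144 -0.00488544  0.00697446] 2.9
[252.6075254  235.03641378]
```

>>> drive_tool(series=[[100,0.004,0.014,-0.02,0],[100,0,0,-0.03,0],[100,0,0,-0.03,0],[100,0,0,-0.025,0],[100,0,0,0,0],[100,0,0,0,0]], newtons=25)

```text
clock: 3.5
position: [0.4632, -0.3361, 0.0642]
tool_rot: [3.13, -0.017, 0.001]
force: [-0.3, 0.1, 0.6]
grip_width: 0.0851
```

Run:
```python
from h import *
o=bot.observe();print(o['position'],o['tool_rot'],o['clock'])
info=bot.camera_info('wrist')
im=save('wrist','w4')
for P in [(0.461,-0.331,0.06),o['position']]:print(proj(info,P))
```

```text
[ 0.46322183 -0.33611133  0.0642197 ] [ 3.13029093e+00 -1.70097985e-02  1.15288380e-03] 3.5
[242.39073465 235.26676018]
[251.64879129 234.71024023]
```

View pics/w4.png

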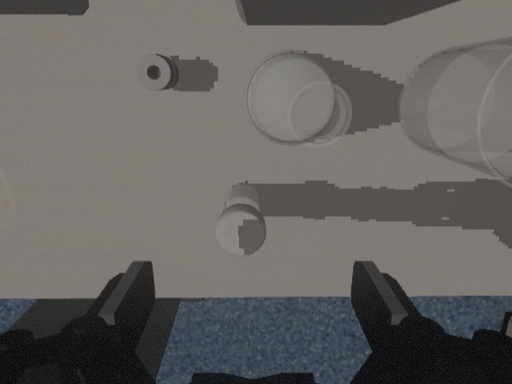

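>>> drive_tool(series=[[100,0,0.006,-0.01,0],[100,0,0,-0.012,0],[100,0,0,-0.012,0],[100,0,0,-0.008,0],[100,0,0,0,0],[100,0,0,0,0]])

```text
clock: 4.15
position: [0.4645, -0.3306, 0.0219]
tool_rot: [3.128, -0.021, 0.001]
force: [0.9, -0.6, -0.3]
grip_width: 0.0857
```

Run:
```python
from h import *
o=bot.observe();print(o['position'],o['tool_rot'],o['clock'])
info=bot.camera_info('wrist')
im=save('wrist','w5')
for P in [(0.463,-0.331,0.06),o['position']]:print(proj(info,P))
```

```text
[ 0.46454329 -0.33058728  0.0219    ] [ 3.12790392e+00 -2.08645487e-02  8.77601271e-04] 4.15
[253.63821698 273.5811412 ]
[251.63587505 234.6904286 ]
```

View pics/w5.png

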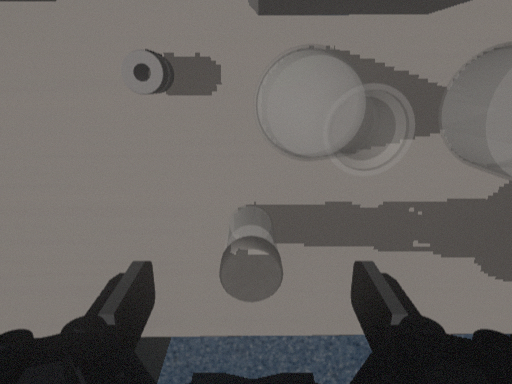

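Cap at (251,269), midway between the jaws. I'll close now.

>>> drive_tool(series=[[20,0,0,0,0],[20,0,0,0,0],[20,0,0,0,0],[20,0,0,0,0],[20,0,0,0,0],[20,0,0,0,0],[20,0,0,0,0]], newtons=25)

```text
clock: 4.9
position: [0.4651, -0.3311, 0.0232]
tool_rot: [3.127, -0.022, 0.001]
force: [0.5, 1.7, -0.5]
grip_width: 0.0268
```

>>> drive_tool(series=[[20,0,0,0.01,0],[20,0,0,0.02,0],[20,0,0,0.03,0],[20,0,0,0.04,0],[20,-0.005,0.02,0.04,0],[20,-0.01,0.03,0.04,0],[20,-0.01,0.04,0.02,0],[20,-0.01,0.04,0,0],[20,-0.01,0.04,0,0],[20,0,0.03,0,0],[20,0,0,0,0],[20,0,0,0,0]])

```text
clock: 6.1
position: [0.4158, -0.1249, 0.2371]
tool_rot: [3.125, -0.03, -0.0]
force: [-0.4, -0.5, 0.4]
grip_width: 0.0266
```

Run:
```python
from h import *
o=bot.observe();print(o['position'],o['tool_rot'],o['clock'],o['grip_width'])
info=bot.camera_info('wrist')
im=save('wrist','w6')
for t in ['keeper','gate_hinge','vial_b','pocket']:
    for r in bot.masks_of('wrist',t)[:2]:
        m=r['mask']; ys,xs=np.where(m)
        print(t,round(r['conf'],2),np.round(r['point'],1),m.sum(),xs.min(),xs.max(),ys.min(),ys.max(),np.round(ray(info,r['point'],0.03),3))
```

```text
[ 0.41577513 -0.12487236  0.23706454] [ 3.12494123e+00 -2.96852312e-02 -3.71111022e-04] 6.1 0.026562071472070705
keeper 0.66 [118.2  99.8] 13001 18 191 12 183 [0.481 0.013 0.03 ]
gate_hinge 0.83 [141.1 114.9] 6977 93 191 29 182 [ 0.465 -0.01   0.03 ]
vial_b 0.8 [71.9 52.3] 1357 49 100 36 69 [0.527 0.054 0.03 ]
vial_b 0.6 [249.9 257.5] 4768 223 282 205 302 [ 0.295 -0.126  0.03 ]
pocket 0.61 [118.   98.8] 12705 19 191 12 182 [0.482 0.013 0.03 ]
```

View pics/w6.png

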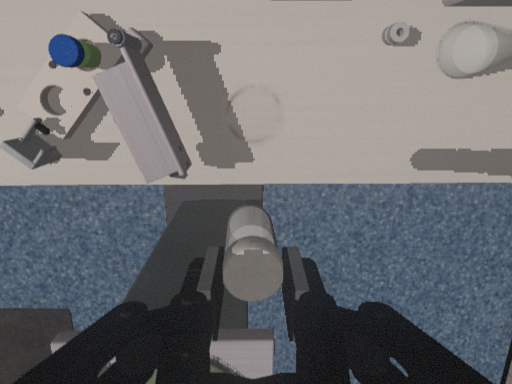

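Wrist view: the held vial is at (252,255). The keeper block is on the left, with its pocket at about (58,100), blue cap (67,50), hinge (117,38), gate free end (165,175) and strike bracket (25,145). I'll move closer to it.

>>> drive_tool(series=[[20,-0.005,0.03,0,0],[20,-0.005,0.04,0,0],[20,0,0.04,0,0],[20,0,0.03,0,0],[20,0,0.02,0,0],[20,0,0,0,0],[20,0,0,0,0]])

```text
clock: 7.05
position: [0.4052, 0.0354, 0.2353]
tool_rot: [3.125, -0.026, -0.012]
force: [0.2, -0.2, 0.5]
grip_width: 0.0268
```

Run:
```python
from h import *
import pickle
o=bot.observe();print(o['position'],o['tool_rot'],o['clock'],o['grip_width'])
info=bot.camera_info('wrist')
im=save('wrist','w7')
pickle.dump(info,open('w7.pkl','wb'))
for t in ['keeper','gate_hinge','vial_b','pocket']:
    for r in bot.masks_of('wrist',t)[:2]:
        m=r['mask']; ys,xs=np.where(m)
        print(t,round(r['conf'],2),np.round(r['point'],1),m.sum(),xs.min(),xs.max(),ys.min(),ys.max(),np.round(ray(info,r['point'],0.03),3))
cv2.imwrite('pics/w7a.png',cv2.resize(cv2.imread('pics/w7.png')[0:200,80:345],None,fx=3,fy=3,interpolation=cv2.INTER_CUBIC))
```

```text
[0.40522269 0.03542001 0.23532178] [ 3.12526113 -0.02644954 -0.01248052] 7.05 0.026829841330700453
keeper 0.8 [275.3  82.5] 11832 164 344 0 171 [0.486 0.007 0.03 ]
gate_hinge 0.61 [304.4 103.8] 5376 266 344 22 170 [ 0.465 -0.025  0.03 ]
vial_b 0.91 [252.4 257. ] 4794 222 283 205 301 [0.285 0.033 0.03 ]
vial_b 0.87 [233.8  36.3] 864 221 251 21 57 [0.531 0.049 0.03 ]
pocket 0.7 [274.9  82.3] 11708 165 344 0 171 [0.487 0.007 0.03 ]
```

View pics/w7a.png

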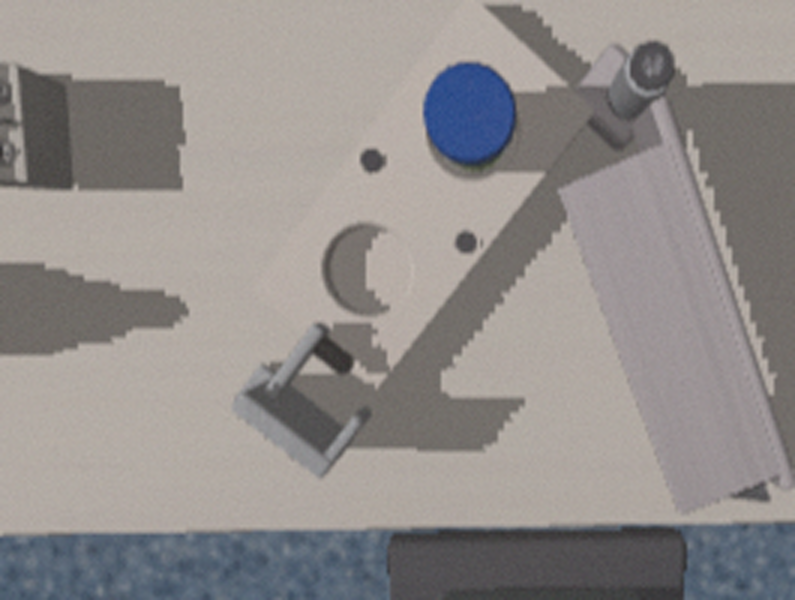

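Run:
```python
from h import *
import pickle
info=pickle.load(open('w7.pkl','rb'))
f=lambda u,v,z: ray(info,(u/3+80-.33,v/3-.33),z)
b=f(470,112,.066);p=f(367.5,268,.02);s1=f(372,160,.02);s2=f(466,242,.02)
print(b,p,s1,s2,(s1+s2)/2,np.linalg.norm(b-p))
c=(s1+s2)/2
for d in (p-b,p-c): print(np.hypot(*d[:2]),np.arctan2(-d[0],d[1]))
d=s1-s2; print(np.hypot(*d[:2]),np.arctan2(d[1],d[0]))
psi=np.arctan2(-(p-b)[0],(p-b)[1]); R=np.array([[np.cos(psi),-np.sin(psi)],[np.sin(psi),np.cos(psi)]])
cen=(p+b)[:2]/2
def K(x,y,z): return np.r_[cen+R@[x,y],z]
im=cv2.resize(cv2.imread('pics/w7.png')[0:200,80:345],None,fx=3,fy=3,interpolation=cv2.INTER_CUBIC)
def pt(P):
    u=proj(info,P); return tuple(int(round(v)) for v in ((u[0]-80+.33)*3,(u[1]+.33)*3))
def poly(Ps,col): cv2.polylines(im,[np.array([pt(P) for P in Ps])],True,col,1)
poly([K(x,y,.02) for x,y in [(-28,-62),(28,-62),(28,62),(-28,62)] for x,y in [(x/1e3,y/1e3)]],(0,0,255))
for y0,z,r in [(.03,.02,.0155),(-.03,.066,.014),(.03,.006,.0155)]:
    poly([K(r*np.cos(a),y0+r*np.sin(a),z) for a in np.linspace(0,6.28,40)],(0,255,0))
poly([K(x,y,.058) for x,y in [(-.05,.054),(.014,.054),(.014,.104),(-.05,.104)]],(255,0,0))
for th,c in [(0.8,(0,255,255)),(0.95,(255,255,0)),(1.1,(255,0,255))]:
    def G(x,y,z): 
        return K(-.034+np.cos(th)*x-np.sin(th)*y,-.072+np.sin(th)*x+np.cos(th)*y,z)
    poly([G(-.003,.008,.074),G(.033,.008,.074),G(.033,.136,.074),G(-.003,.136,.074)],c)
cv2.imwrite('pics/ov7.png',im)
print('psi',psi,'cen',cen,K(0,.03,0))
```

```text
[0.52581089 0.04512884 0.066     ] [0.48097541 0.08422766 0.02      ] [0.51683507 0.08066947 0.02      ] [0.48936204 0.04878584 0.02      ] [0.50309856 0.06472766 0.02      ] 0.0751993183517442
0.059488969402461275 0.8536389890774148
0.029490397599784234 0.8483362686487876
0.042087210380649484 0.8595686870458914
psi 0.8536389890774148 cen [0.50339315 0.06467825] [0.48078284 0.08439559 0.        ]
```

View pics/ov7.png

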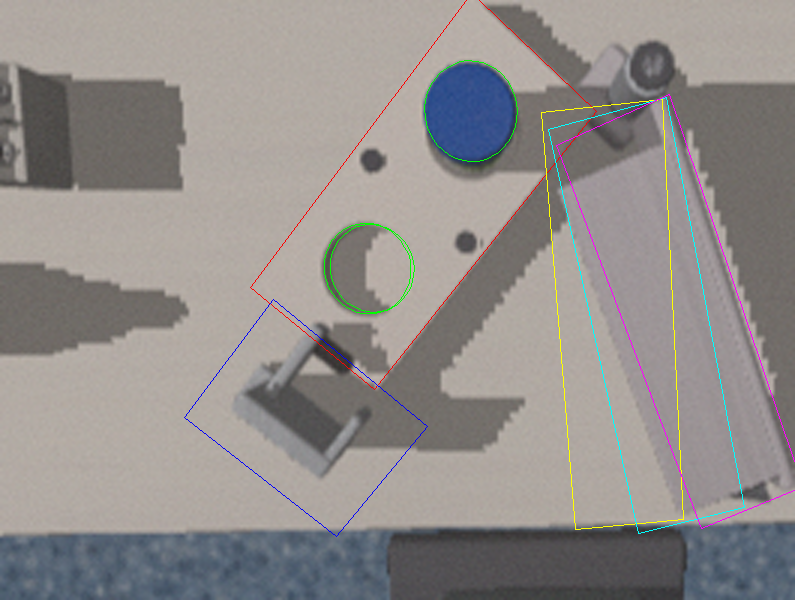

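>>> drive_tool(series=[[20,0.01,0.007,0,-0.1],[20,0.012,0.008,0,-0.1],[20,0.012,0.008,0,-0.1],[20,0.012,0.008,0,-0.1],[20,0.012,0.008,0,-0.1],[20,0.012,0.008,0,-0.1],[20,0.009,0.003,0,-0.1],[20,0,0,0,0],[20,0,0,0,0]])

```text
clock: 8.2
position: [0.4755, 0.076, 0.2329]
tool_rot: [3.119, -0.022, -0.646]
force: [-0.7, 1.2, -0.6]
grip_width: 0.0269
```

>>> drive_tool(series=[[20,0.003,0.005,-0.02,-0.04],[20,0.002,0.003,-0.025,-0.03],[20,0,0,-0.025,0],[20,0,0,-0.02,0],[20,0,0,0,0],[20,0,0,0,0]])

```text
clock: 8.8
position: [0.4793, 0.0823, 0.1407]
tool_rot: [3.123, -0.017, -0.714]
force: [0.5, 0.3, 0.1]
grip_width: 0.0269
```

```bash
cat >> h.py <<'E'
psi=0.8536; cen=np.array([0.5034,0.0647])
def K(x,y,z,c=None):
    c=cen if c is None else c
    return np.r_[c+np.array([[np.cos(psi),-np.sin(psi)],[np.sin(psi),np.cos(psi)]])@[x,y],z]
def draw(im,info,Ps,col,s,off):
    pts=[[ (proj(info,P)-np.array(off)+.33)*s ] for P in Ps]
    cv2.polylines(im,[np.array(pts).astype(np.int32)],True,col,1)
def circ(x,y,z,r,c=None): return [K(x+r*np.cos(a),y+r*np.sin(a),z,c) for a in np.linspace(0,6.28,40)]
E
python3 - <<'E'
from h import *
import pickle
o=bot.observe();print(o['position'],o['tool_rot'],o['clock'],o['grip_width'],o['qpos'][6])
info=bot.camera_info('wrist')
im=save('wrist','w8')
pickle.dump(info,open('w8.pkl','wb'))
im=cv2.resize(cv2.imread('pics/w8.png')[:350,130:395],None,fx=2,fy=2)
s,off=2,(130,0)
draw(im,info,circ(0,.03,.02,.0155),(0,255,0),s,off)
draw(im,info,circ(0,-.03,.066,.014),(0,255,0),s,off)
draw(im,info,[K(x,y,.02) for x,y in [(-.028,-.062),(.028,-.062),(.028,.062),(-.028,.062)]],(0,0,255),s,off)
cv2.imwrite('pics/ov8.png',im)
E
```

```text
[0.47927807 0.08233488 0.14065496] [ 3.1231757  -0.01653246 -0.71417979] 8.8 0.026863929519253312 -2.477082042469164
```

View pics/ov8.png

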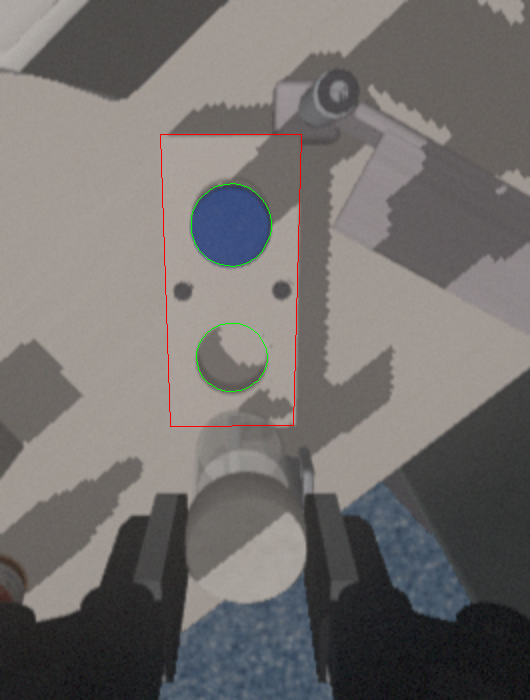

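View pics/w8.png

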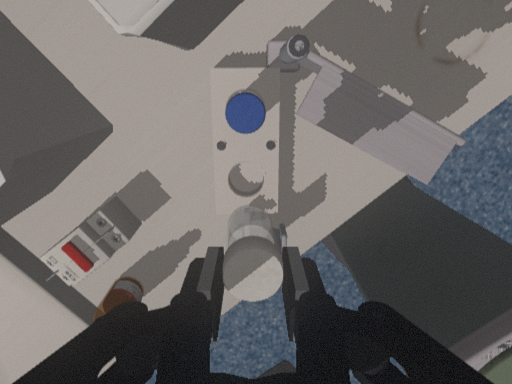

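```bash
cat >> h.py <<'E'
from scipy.spatial.transform import Rotation as Ro
def Rm(e): return Ro.from_euler('xyz',e).as_matrix()
RG=Rm([3.127,-0.022,0.001]); PG=np.array([.4651,-.3311,.0232])
def vial(o):
    R=Rm(o['tool_rot']); b=R@RG.T@(np.array([.465,-.331,0])-PG)+o['position']; a=R@RG.T@[0,0,1]
    return b,a
E
python3 - <<'E'
from h import *
o=bot.observe(); b,a=vial(o); print(b,a,'pocket',K(0,.03,.006),'d',K(0,.03,.006)-b)
E
```

```text
[0.47918826 0.08248099 0.11760062] [ 6.30150400e-03 -7.05612143e-04  9.99979896e-01] pocket [0.48079046 0.08441823 0.006     ] d [ 0.0016022   0.00193724 -0.11160062]
```

>>> drive_tool(series=[[20,0.002,0.002,-0.01,0.04],[20,0,0,-0.02,0],[20,0,0,-0.02,0],[20,0,0,-0.02,0],[20,0,0,-0.01,0],[20,0,0,0,0],[20,0,0,0,0]])

```text
clock: 9.55
position: [0.4858, 0.0852, 0.066]
tool_rot: [3.136, -0.02, -0.673]
force: [0.6, 0.0, -0.8]
grip_width: 0.0271
```

Run:
```python
from h import *
o=bot.observe();print(o['position'],o['tool_rot'],o['clock'],o['grip_width'],o['qpos'][6])
b,a=vial(o); print(b,a,'d',K(0,.03,.006)-b)
info=bot.camera_info('wrist')
im=save('wrist','w9')
im=cv2.resize(cv2.imread('pics/w9.png')[:300,130:395],None,fx=2,fy=2)
s,off=2,(130,0)
draw(im,info,circ(0,.03,.02,.0155),(0,255,0),s,off)
draw(im,info,circ(0,-.03,.066,.014),(0,255,0),s,off)
vb=[b+np.array([.0135*np.cos(t),.0135*np.sin(t),0]) for t in np.linspace(0,6.28,40)]
draw(im,info,vb,(255,0,0),s,off)
draw(im,info,[K(x,y,.02) for x,y in [(-.028,-.062),(.028,-.062),(.028,.062),(-.028,.062)]],(0,0,255),s,off)
cv2.imwrite('pics/ov9.png',im)
save('side','s9'); cv2.imwrite('pics/s9a.png',cv2.resize(cv2.imread('pics/s9.png')[150:300,100:280],None,fx=4,fy=4,interpolation=cv2.INTER_CUBIC))
```

```text
[0.48575571 0.08516777 0.06597647] [ 3.13561887 -0.01959938 -0.67274563] 9.55 0.027071688810952437 -2.4021245089836323
[0.48582092 0.08549937 0.0427785 ] [-0.00349124 -0.00823559  0.99995999] d [-0.00503046 -0.00108114 -0.0367785 ]
```

View pics/ov9.png

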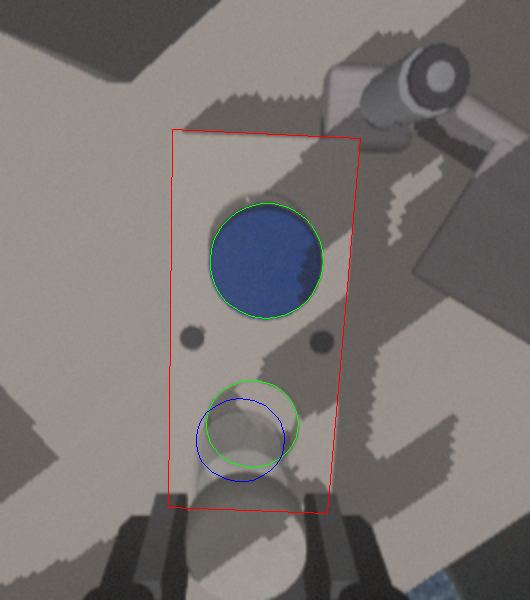

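View pics/s9a.png

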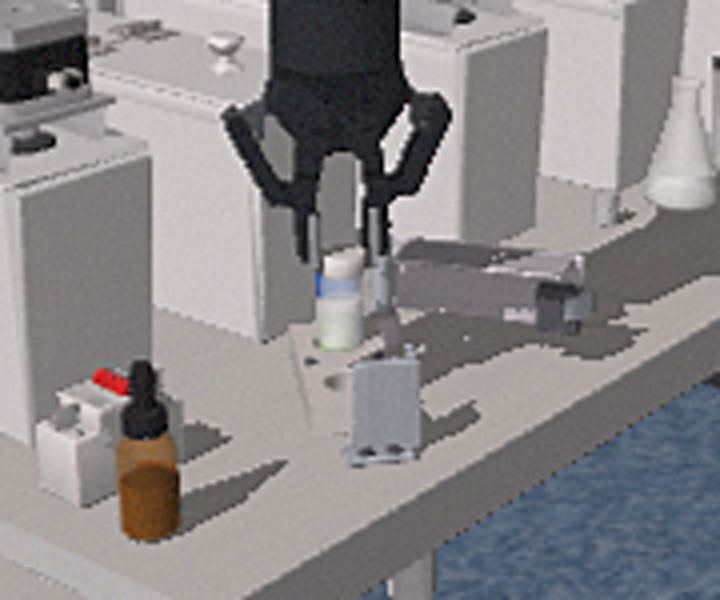

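Run:
```python
from h import *
o=bot.observe(); b,a=vial(o)
i=bot.camera_info('side')
q=lambda P:(proj(i,P)-[100,150])*4
R=Rm(o['tool_rot'])
print('tcp',q(o['position']),'vial base',q(b),'top',q(b+a*.06))
for s in (-1,1):
    print(s,[q(o['position']+R@[0,s*.0135,-h]).round() for h in (0,.019,.04)])
for P in [K(0,-.03,.066),K(0,-.03,.006)]: print('vb',q(P))
im=cv2.imread('pics/w9.png'); cv2.imwrite('pics/w9b.png',cv2.resize(im[190:384,130:380],None,fx=3,fy=3,interpolation=cv2.INTER_CUBIC))
```

```text
tcp [341.75750476 307.30448852] vial base [342.15548906 342.92931551] top [340.74959103 250.04794748]
-1 [array([319., 309.]), array([318., 280.]), array([317., 248.])]
1 [array([364., 305.]), array([363., 276.]), array([363., 244.])]
vb [337.89162967 272.12038672]
vb [340.08992756 359.64771318]
```

View pics/w9b.png

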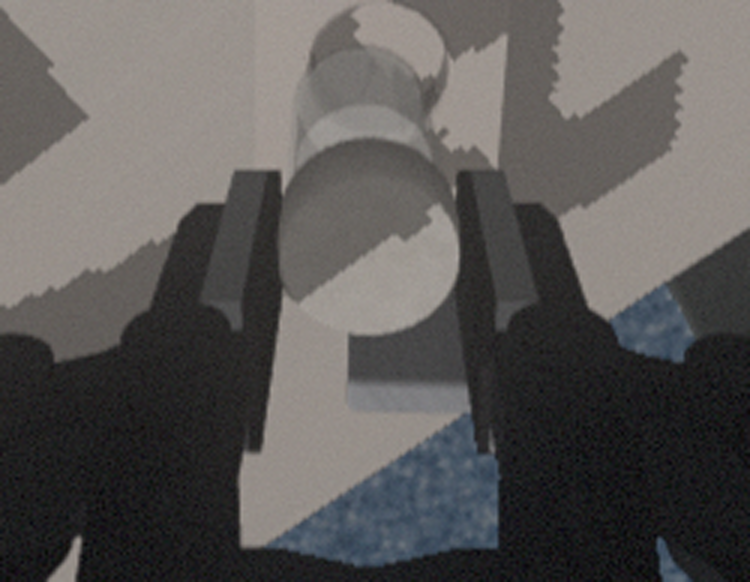

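>>> drive_tool(series=[[20,-0.005,-0.001,0,0],[20,0,0,-0.006,0],[20,0,0,-0.006,0],[20,0,0,0,0],[20,0,0,0,0]])

```text
clock: 10.15
position: [0.4811, 0.0847, 0.0546]
tool_rot: [3.138, -0.021, -0.672]
force: [-0.0, 0.3, -0.3]
grip_width: 0.0267
```

```bash
cat > look.py <<'E'
from h import *
import sys
n=sys.argv[1]
o=bot.observe();print(o['position'],o['tool_rot'],o['clock'],o['grip_width'],o['qpos'][6],o['force'])
b,a=vial(o); print(b,a,'d',K(0,.03,.006)-b)
info=bot.camera_info('wrist')
im=save('wrist',n)
im=cv2.resize(cv2.imread(f'pics/{n}.png')[:300,130:395],None,fx=2,fy=2)
s,off=2,(130,0)
draw(im,info,circ(0,.03,.02,.0155),(0,255,0),s,off)
draw(im,info,circ(0,-.03,.066,.014),(0,255,0),s,off)
vb=[b+np.array([.0135*np.cos(t),.0135*np.sin(t),0]) for t in np.linspace(0,6.28,40)]
draw(im,info,vb,(255,0,0),s,off)
cv2.imwrite(f'pics/ov{n}.png',im)
E
python3 look.py w10
```

```text
[0.48105477 0.084655   0.05456156] [ 3.13800545 -0.02103653 -0.67212491] 10.15 0.02673430072295143 -2.397527709852831 [-0.00993461  0.34757527 -0.27564734]
[0.48118032 0.0850092  0.03136417] [-0.00609584 -0.00921021  0.999939  ] d [-0.00038986 -0.00059097 -0.02536417]
```

View pics/ovw10.png

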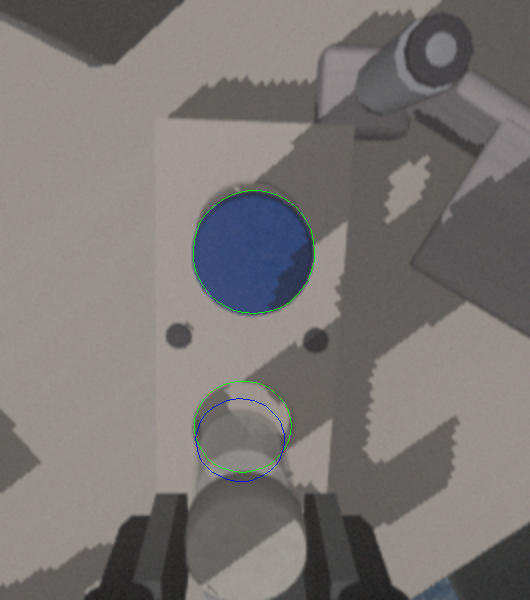

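>>> drive_tool(series=[[20,0.0005,-0.0015,-0.004,0],[20,0,0,-0.004,0],[20,0,0,-0.004,0],[20,0,0,0,0]])

```text
clock: 10.6
position: [0.4817, 0.083, 0.0415]
tool_rot: [3.138, -0.021, -0.672]
force: [-0.4, 0.2, -0.2]
grip_width: 0.0265
```

```bash
python3 look.py w11;  python3 - <<'E'
import cv2
im=cv2.imread('pics/w11.png'); cv2.imwrite('pics/w11b.png',cv2.resize(im[170:300,180:330],None,fx=5,fy=5,interpolation=cv2.INTER_CUBIC))
E
```

```text
[0.48167124 0.08299069 0.04145979] [ 3.13798296 -0.02105663 -0.6721923 ] 10.6 0.026547486125883556 -2.3891410452038158 [-0.3929751   0.16175152 -0.183425  ]
[0.48179685 0.08334418 0.0182624 ] [-0.00609819 -0.00917969  0.99993927] d [-0.00100639  0.00107405 -0.0122624 ]
```

View pics/w11b.png

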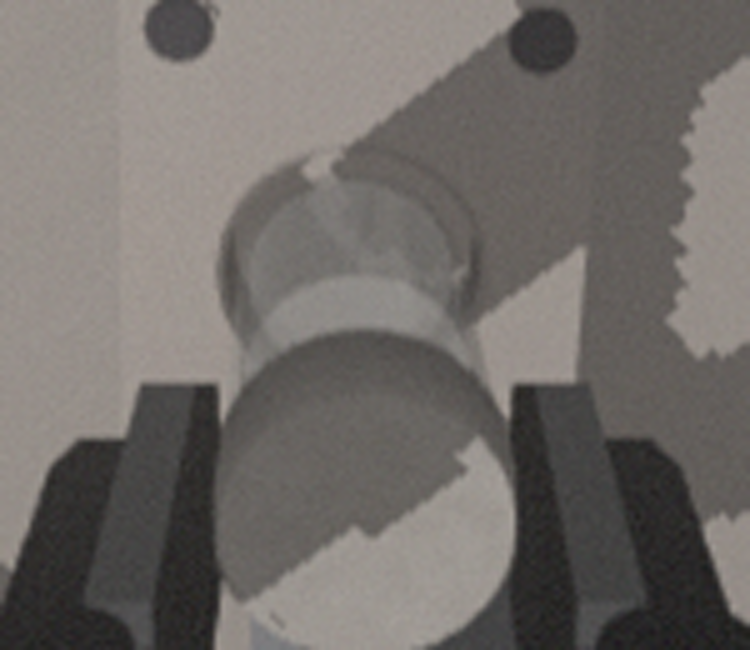

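The vial's base is just inside the rim, with gaps on both sides. Lowering slowly.

>>> drive_tool(series=[[20,0,0,-0.003,0],[20,0,0,-0.003,0],[20,0,0,-0.003,0],[20,0,0,0,0]])

```text
clock: 11.05
position: [0.4818, 0.0831, 0.032]
tool_rot: [3.138, -0.021, -0.672]
force: [0.4, -0.3, 0.0]
grip_width: 0.0268
```

>>> drive_tool(series=[[20,0,0,-0.0015,0],[20,0,0,-0.001,0],[20,0,0,0,0]])

```text
clock: 11.35
position: [0.4819, 0.0831, 0.0293]
tool_rot: [3.138, -0.021, -0.672]
force: [0.3, -0.1, -0.5]
grip_width: 0.0268
```

>>> drive_tool(series=[[20,0,0,-0.001,0],[20,0,0,0,0]])

```text
clock: 11.55
position: [0.4826, 0.0831, 0.029]
tool_rot: [3.14, -0.022, -0.672]
force: [-2.4, -1.8, 4.2]
grip_width: 0.0271
```

A 4 N upward contact at the expected height means it's on the floor. Releasing, opening only partway.

>>> drive_tool(series=[[40,0,0,0,0],[50,0,0,0,0],[50,0,0,0,0],[50,0,0,0,0],[50,0,0,0,0]])

```text
clock: 12.05
position: [0.4828, 0.0832, 0.0291]
tool_rot: [3.14, -0.022, -0.672]
force: [0.7, -0.8, -1.0]
grip_width: 0.0426
```

```bash
python3 look.py w12
```

```text
[0.48276562 0.0832053  0.02909586] [ 3.13995352 -0.02241494 -0.67241128] 12.05 0.04256957366068794 -2.3843324155888985 [ 0.73051696 -0.75942424 -0.95263067]
[0.4829444  0.0835749  0.00589906] [-0.00838938 -0.00987381  0.99991606] d [-0.00215394  0.00084333  0.00010094]
```

View pics/w12.png

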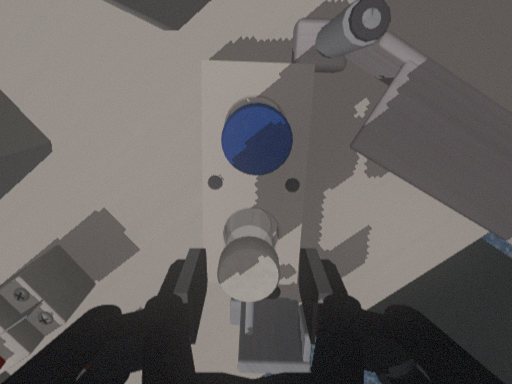

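>>> drive_tool(series=[[50,0,0,0.01,0],[50,0,0,0.02,0],[50,0,0,0.03,0],[50,0,0,0.04,0.05],[50,0,0,0.04,0.1],[30,-0.01,-0.01,0.02,0.12],[20,-0.01,-0.01,0.01,0.14],[10,0,-0.01,0,0.14],[0,0,-0.01,0,0.14],[0,0,-0.01,0,0.14],[0,0,0,0,0]])

```text
clock: 13.2
position: [0.4602, 0.0303, 0.2136]
tool_rot: [3.137, -0.03, 0.19]
force: [-0.0, -0.4, 0.3]
grip_width: -0.0003
```

Run:
```python
from h import *
import pickle
o=bot.observe();print(o['position'],o['tool_rot'],o['clock'],o['grip_width'],o['qpos'][6])
info=bot.camera_info('wrist'); pickle.dump(info,open('w13.pkl','wb'))
save('wrist','w13'); save('side','s13')
im=cv2.imread('pics/w13.png')
def G(th,x,y,z): return K(-.034+np.cos(th)*x-np.sin(th)*y,-.072+np.sin(th)*x+np.cos(th)*y,z)
im=cv2.resize(im,None,fx=1.5,fy=1.5); s,off=1.5,(0,0)
draw(im,info,circ(0,.03,.066,.014),(0,255,0),s,off)
draw(im,info,circ(0,-.03,.066,.014),(0,255,0),s,off)
for th,c in [(1.05,(0,255,255)),(1.1,(255,0,255))]:
    draw(im,info,[G(th,-.003,.008,.074),G(th,.033,.008,.074),G(th,.033,.136,.074),G(th,-.003,.136,.074)],c,s,off)
cv2.imwrite('pics/ov13.png',im)
cv2.imwrite('pics/s13a.png',cv2.resize(cv2.imread('pics/s13.png')[180:280,150:270],None,fx=5,fy=5,interpolation=cv2.INTER_CUBIC))
```

```text
[0.46018163 0.03026461 0.2136284 ] [ 3.13682984 -0.0301554   0.18950354] 13.2 -0.0002558150202741807 -1.5518014806497733
```

View pics/ov13.png

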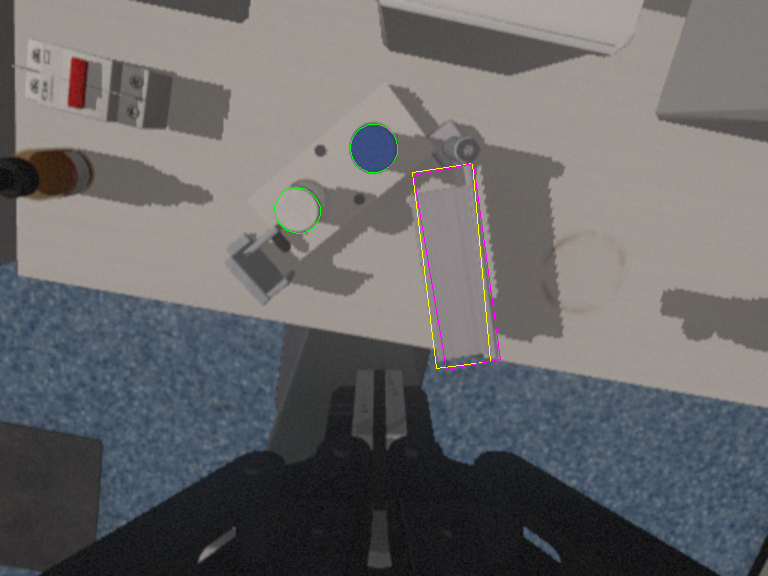

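View pics/s13a.png

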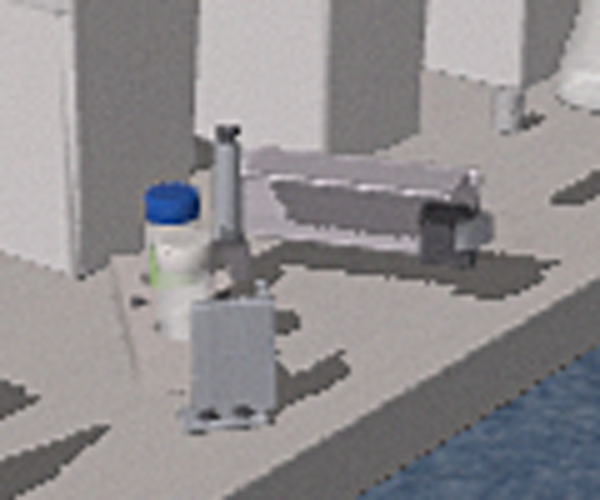

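The white cap sits on the seated-height circle and both caps are level in the side view. The gate is at about 1.08 rad. Moving to behind its outer face.

>>> drive_tool(series=[[0,0,-0.01,0,0.14],[0,0,-0.01,0,0.14],[0,0,-0.01,0,0.14],[0,0,-0.01,0,0.14],[0,0,-0.01,0,0.14],[0,0,-0.015,0,0.14],[0,0,-0.015,0,0.14],[0,0,-0.015,0,0.14],[0,0,-0.015,0,0.14],[0,0,-0.015,0,0.14],[0,0,0,0,0.14],[0,0,0,0,0.1]])

```text
clock: 14.5
position: [0.4604, -0.0888, 0.2138]
tool_rot: [-3.141, -0.029, 1.84]
force: [0.8, 0.5, -0.3]
grip_width: -0.0
```

```bash
cat >> h.py <<'E'
def G(th,x,y,z): return K(-.034+np.cos(th)*x-np.sin(th)*y,-.072+np.sin(th)*x+np.cos(th)*y,z)
E
python3 - <<'E'
from h import *
o=bot.observe();print(o['position'],o['tool_rot'],o['clock'],o['qpos'])
for th in [1.08,1.0,.9,.8,.7,.6,.5,.4,.3,.2,.1,.05]:
    print(th,G(th,-.014,.107,0)[:2].round(4),'yaw',round(psi+th,3))
print('start',G(1.08,-.045,.107,0))
E
```

```text
[ 0.46040068 -0.08878997  0.21383352] [-3.14116035 -0.02924325  1.84020321] 14.5 [ 0.18465347  0.27094256 -0.1210631   1.96844577  0.00615484  0.91418854
  0.33343456]
1.08 [ 0.4402 -0.0593] yaw 1.934
1.0 [ 0.4365 -0.0516] yaw 1.854
0.9 [ 0.4326 -0.0415] yaw 1.754
0.8 [ 0.4298 -0.031 ] yaw 1.654
0.7 [ 0.4281 -0.0204] yaw 1.554
0.6 [ 0.4274 -0.0096] yaw 1.454
0.5 [0.4278 0.0011] yaw 1.354
0.4 [0.4293 0.0118] yaw 1.254
0.3 [0.4318 0.0223] yaw 1.154
0.2 [0.4354 0.0325] yaw 1.054
0.1 [0.44   0.0423] yaw 0.954
0.05 [0.4426 0.047 ] yaw 0.904
start [ 0.45125105 -0.0882926   0.        ]
```

>>> drive_tool(series=[[0,-0.004,-0.002,-0.03,0.04],[0,-0.003,0,-0.03,0.03],[0,-0.002,0,-0.03,0.02],[0,0,0,-0.03,0],[0,0,0,-0.03,0],[0,0,0,-0.02,0],[0,0,0,-0.005,0],[0,0,0,0,0]])

```text
clock: 15.3
position: [0.4529, -0.0856, 0.0339]
tool_rot: [-3.141, -0.028, 1.909]
force: [0.3, 0.1, 0.3]
grip_width: -0.0003
```

Run:
```python
from h import *
o=bot.observe();print(o['position'],o['tool_rot'],o['clock'],o['force'])
info=bot.camera_info('wrist')
save('wrist','w14'); save('side','s14')
im=cv2.resize(cv2.imread('pics/w14.png'),None,fx=1.5,fy=1.5); s,off=1.5,(0,0)
th=1.08
draw(im,info,[G(th,-.003,.008,.074),G(th,.033,.008,.074),G(th,.033,.136,.074),G(th,-.003,.136,.074)],(0,255,255),s,off)
p=G(th,-.003,.107,.045); u=proj(info,p)*1.5; cv2.circle(im,(int(u[0]),int(u[1])),4,(0,0,255),-1)
cv2.imwrite('pics/ov14.png',im)
```

```text
[ 0.45289589 -0.08564947  0.03393041] [-3.14129729 -0.02788742  1.90863707] 15.3 [0.27412092 0.09446527 0.26410221]
```

View pics/ov14.png

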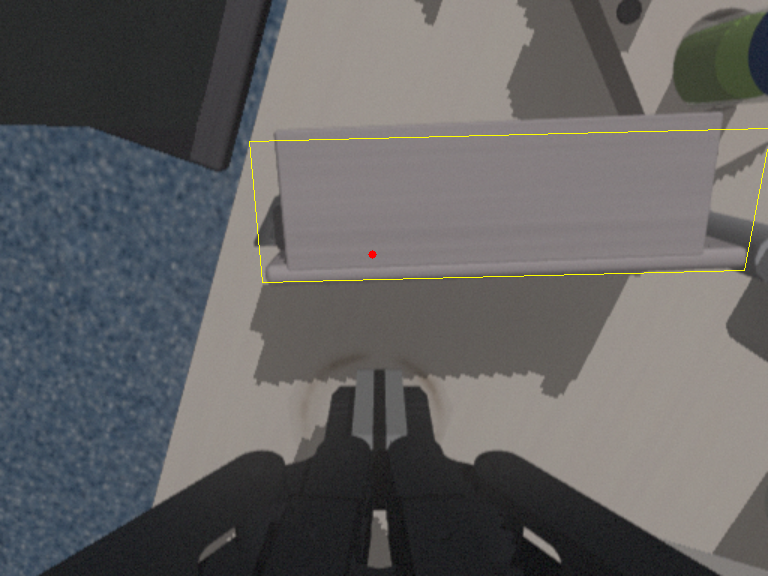

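View pics/s14.png

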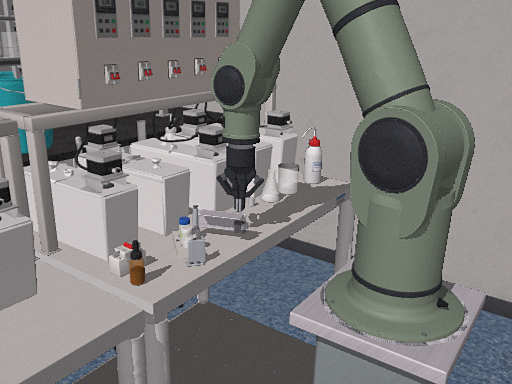

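>>> drive_tool(series=[[0,-0.004,0.008,0.001,0.02],[0,-0.004,0.008,0.001,0],[0,-0.004,0.006,0,0],[0,-0.003,0.005,0,0],[0,-0.002,0.005,0,-0.05],[0,-0.002,0.005,0,-0.05],[0,-0.002,0.005,0,-0.05],[0,-0.002,0.005,0,-0.05],[0,0,0,0,0]])

```text
clock: 16.3
position: [0.4299, -0.0341, 0.0411]
tool_rot: [3.134, -0.025, 1.723]
force: [0.1, -0.1, -0.4]
grip_width: -0.0003
```

```bash
cat > look2.py <<'E'
from h import *
import sys
n=sys.argv[1]; 
o=bot.observe();print(o['position'],o['tool_rot'],o['clock'],o['force'])
# angle if tool face touches gate
from scipy.optimize import brentq
q=o['position'][:2]
f=lambda th:((q-G(th,0,0,0)[:2])@(G(th,1,0,0)-G(th,0,0,0))[:2])+.014
try:
    th=brentq(f,-.3,1.3); al=(q-G(th,0,0,0)[:2])@(G(th,0,1,0)-G(th,0,0,0))[:2]; print('theta if touching',th,'along',al,'yaw err',o['tool_rot'][2]-psi-th)
except Exception as e: print(e); th=1
info=bot.camera_info('wrist'); save('wrist',n)
im=cv2.resize(cv2.imread(f'pics/{n}.png'),None,fx=1.5,fy=1.5); s,off=1.5,(0,0)
draw(im,info,[G(th,-.003,.008,.074),G(th,.033,.008,.074),G(th,.033,.136,.074),G(th,-.003,.136,.074)],(0,255,255),s,off)
cv2.imwrite(f'pics/ov{n}.png',im)
E
python3 look2.py w15
```

```text
[ 0.42987709 -0.03409467  0.04108791] [ 3.13417625 -0.02463892  1.72290245] 16.3 [ 0.06096888 -0.11156204 -0.36160762]
theta if touching 0.8282711637451259 along 0.10765375732014282 yaw err 0.04103129106690717
```

View pics/ovw15.png

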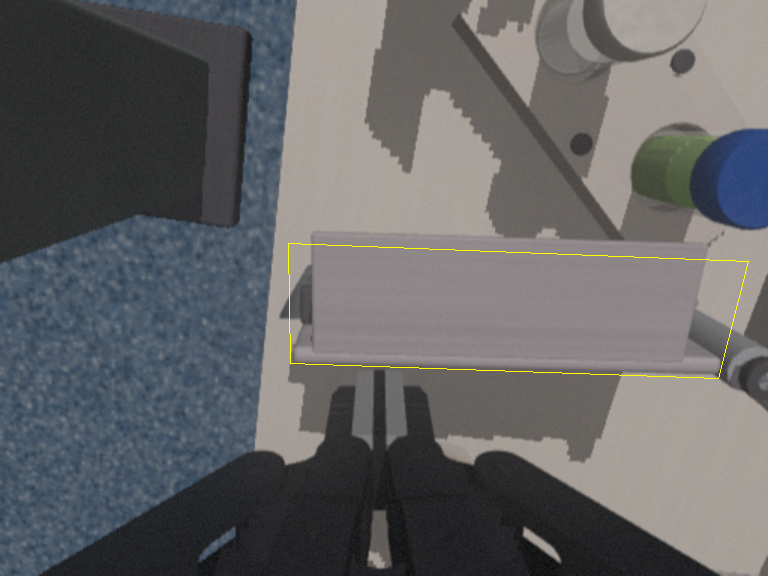

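The gate is moving with the fingers, now at about 0.81 rad. I'll keep swinging it.

>>> drive_tool(series=[[0,-0.001,0.005,-0.001,-0.06],[0,-0.001,0.005,-0.001,-0.06],[0,0,0.005,0,-0.06],[0,0,0.005,0,-0.06],[0,0,0.005,0,-0.05],[0,0,0.005,0,-0.05],[0,0.001,0.004,0,-0.05],[0,0,0,0,0]])

```text
clock: 17.15
position: [0.4291, -0.001, 0.0396]
tool_rot: [3.133, -0.024, 1.331]
force: [-0.4, 0.4, -0.2]
grip_width: -0.0
```

```bash
python3 look2.py w16
```

```text
[ 0.42907923 -0.00095565  0.03962675] [ 3.13338431 -0.02372839  1.33051055] 17.15 [-0.42242267  0.37416136 -0.22977806]
theta if touching 0.5168081024195589 along 0.1055620170139781 yaw err -0.039897554757627685
```

View pics/ovw16.png

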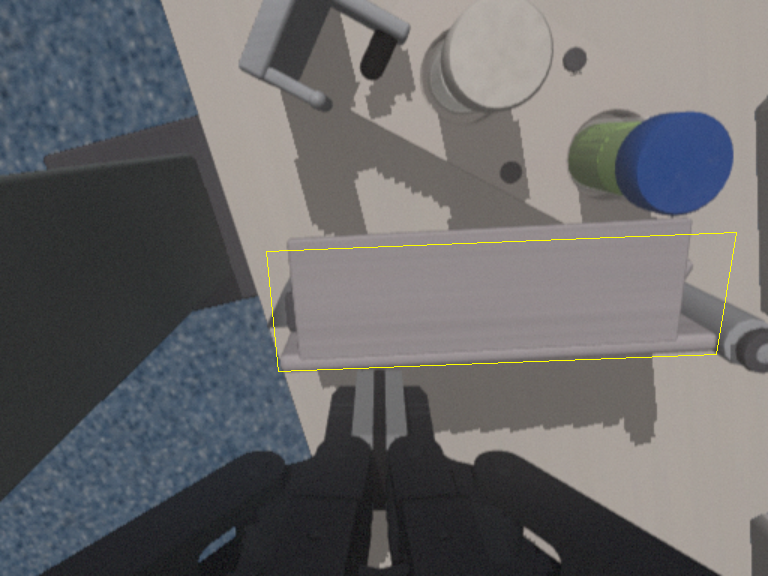

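>>> drive_tool(series=[[0,0,0.005,0,-0.04],[0,0.001,0.005,0,-0.04],[0,0.001,0.005,0,-0.04],[0,0.001,0.004,0,-0.04],[0,0.001,0.004,0,-0.04],[0,0,0,0,0]])

```text
clock: 17.8
position: [0.4328, 0.0199, 0.0398]
tool_rot: [3.134, -0.023, 1.137]
force: [0.1, -0.5, -0.7]
grip_width: 0.0002
```

```bash
python3 look2.py w17
```

```text
[0.43281139 0.01987554 0.03977389] [ 3.13357391 -0.02283294  1.13673824] 17.8 [ 0.13478217 -0.46549731 -0.70778437]
theta if touching 0.31732551868449976 along 0.10536620539519427 yaw err -0.0341872835447834
```

View pics/ovw17.png

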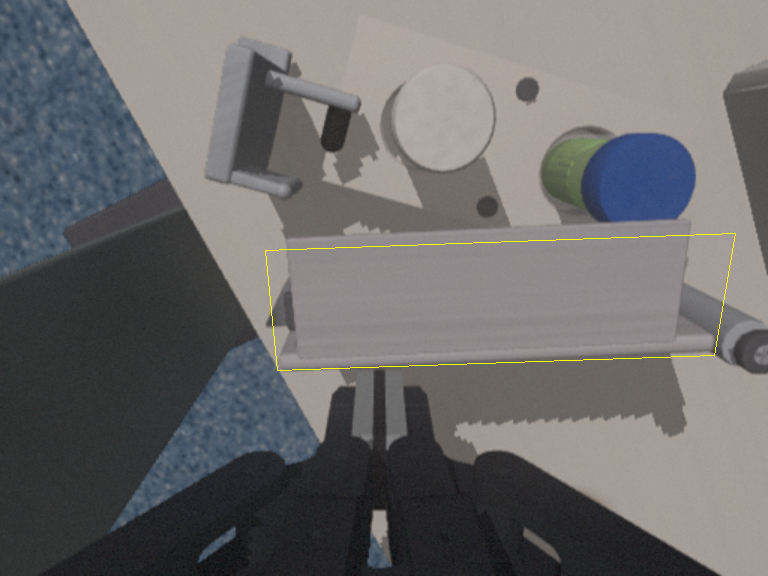

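>>> drive_tool(series=[[0,0.001,0.003,0,-0.03],[0,0.001,0.003,0,-0.02],[0,0.001,0.003,0,-0.02]])

```text
clock: 18.15
position: [0.4357, 0.0278, 0.0398]
tool_rot: [3.134, -0.022, 1.065]
force: [-1.2, -0.1, -0.1]
grip_width: 0.0
```

>>> drive_tool(series=[[0,0.001,0.002,0,-0.02]])

```text
clock: 18.25
position: [0.4367, 0.0301, 0.0398]
tool_rot: [3.134, -0.022, 1.044]
force: [0.2, 0.1, -0.2]
grip_width: 0.0
```

>>> drive_tool(series=[[0,0.001,0.002,0,-0.02]])

```text
clock: 18.35
position: [0.4378, 0.0323, 0.0398]
tool_rot: [3.134, -0.022, 1.022]
force: [-1.5, -0.8, 0.2]
grip_width: 0.0002
```

>>> drive_tool(series=[[0,0.001,0.002,0,-0.02]])

```text
clock: 18.45
position: [0.4389, 0.0346, 0.0398]
tool_rot: [3.134, -0.022, 1.0]
force: [-0.3, -0.2, 0.3]
grip_width: 0.0002
```

>>> drive_tool(series=[[0,0.001,0.0015,0,-0.02]])

```text
clock: 18.55
position: [0.44, 0.0363, 0.0398]
tool_rot: [3.134, -0.022, 0.979]
force: [0.3, -0.1, -0.2]
grip_width: 0.0001
```

>>> drive_tool(series=[[0,0.001,0.0015,0,-0.02]])

```text
clock: 18.65
position: [0.4411, 0.038, 0.0398]
tool_rot: [3.134, -0.022, 0.957]
force: [-0.1, -0.9, 0.5]
grip_width: 0.0002
```

>>> drive_tool(series=[[0,0.001,0.0015,0,-0.02]])

```text
clock: 18.75
position: [0.4422, 0.0396, 0.0398]
tool_rot: [3.134, -0.022, 0.935]
force: [-0.2, -0.5, -0.5]
grip_width: -0.0
```

```bash
python3 look2.py w18
```

```text
[0.44215337 0.03962132 0.03978977] [ 3.13389397 -0.0223497   0.93540534] 18.75 [-0.21143331 -0.5189018  -0.49676793]
theta if touching 0.10848439370926963 along 0.10380105102653822 yaw err -0.026679052692604482
```

View pics/ovw18.png

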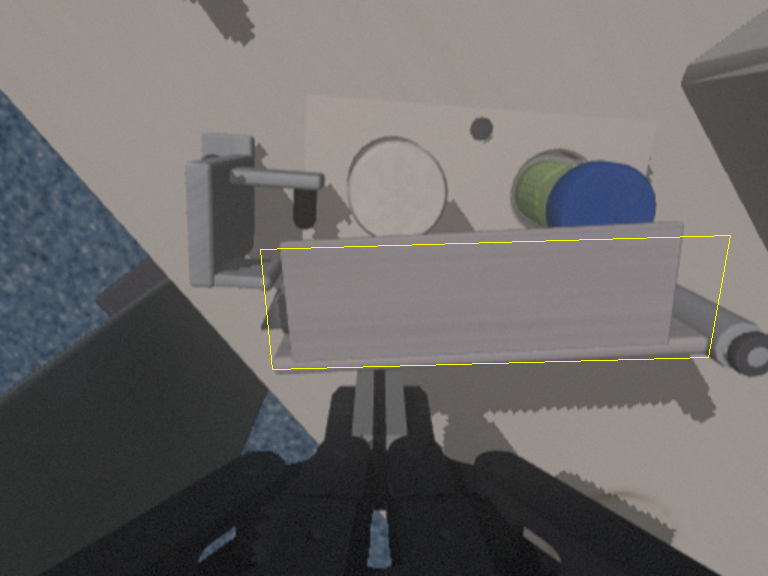

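The tongue at (270,310) is just short of the strike post at (265,275), and the flange clears the caps. I'll take small steps from here.

>>> drive_tool(series=[[0,0.001,0.0015,0,-0.01]])

```text
clock: 18.9
position: [0.4433, 0.0414, 0.0398]
tool_rot: [3.134, -0.022, 0.924]
force: [-0.6, -0.4, -0.5]
grip_width: 0.0
```

>>> drive_tool(series=[[0,0.001,0.0015,0,-0.01]])

```text
clock: 19.0
position: [0.4443, 0.0429, 0.0398]
tool_rot: [3.134, -0.022, 0.913]
force: [-2.6, -3.1, 1.2]
grip_width: -0.0001
```

>>> drive_tool(series=[[0,0.001,0.0015,0,-0.01]])

```text
clock: 19.1
position: [0.4449, 0.0441, 0.0397]
tool_rot: [3.134, -0.021, 0.902]
force: [-3.3, -4.2, 2.5]
grip_width: -0.0002
```

>>> drive_tool(series=[[0,0.001,0.0015,0,-0.01]])

```text
clock: 19.2
position: [0.4456, 0.0453, 0.0396]
tool_rot: [3.135, -0.021, 0.89]
force: [-2.7, -4.8, 3.0]
grip_width: 0.0002
```

The tongue met the strike at about θ 0.08, with roughly 5.5 N of push. Continuing.

>>> drive_tool(series=[[0,0.001,0.0014,0,-0.01]])

```text
clock: 19.3
position: [0.4461, 0.0463, 0.0396]
tool_rot: [3.135, -0.02, 0.879]
force: [-4.4, -5.3, 4.4]
grip_width: 0.0001
```

>>> drive_tool(series=[[0,0.001,0.0014,0,-0.01]])

```text
clock: 19.4
position: [0.4467, 0.0473, 0.0395]
tool_rot: [3.136, -0.019, 0.868]
force: [-3.9, -5.4, 5.0]
grip_width: -0.0001
```

>>> drive_tool(series=[[0,0.001,0.0014,0,-0.01]])

```text
clock: 19.5
position: [0.4472, 0.0482, 0.0395]
tool_rot: [3.136, -0.018, 0.856]
force: [-4.5, -5.4, 4.8]
grip_width: 0.0002
```

>>> drive_tool(series=[[0,0.001,0.0014,0,-0.01]])

```text
clock: 19.6
position: [0.4479, 0.0493, 0.0395]
tool_rot: [3.136, -0.017, 0.845]
force: [-0.7, -1.6, 0.9]
grip_width: -0.0
```

```bash
python3 look2.py w19
python3 - <<'E'
import cv2
im=cv2.imread('pics/w19.png'); cv2.imwrite('pics/w19b.png',cv2.resize(im[100:260,110:300],None,fx=4,fy=4,interpolation=cv2.INTER_CUBIC))
E
```

```text
[0.44789435 0.04932818 0.03946521] [ 3.1363212  -0.01698551  0.84479478] 19.6 [-0.69834957 -1.55561465  0.91918549]
theta if touching 0.0006499845058852994 along 0.10373753569963479 yaw err -0.009455205809544539
```

View pics/w19b.png

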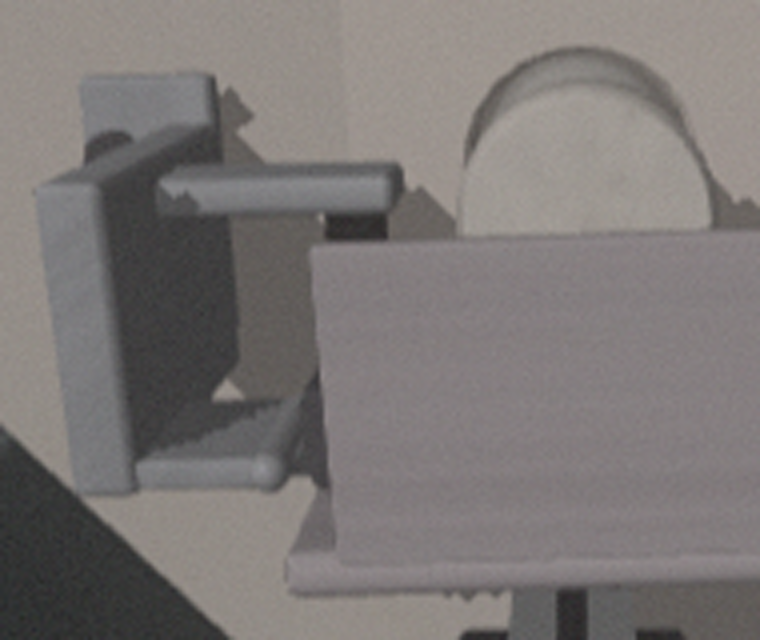

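View pics/ovw19.png

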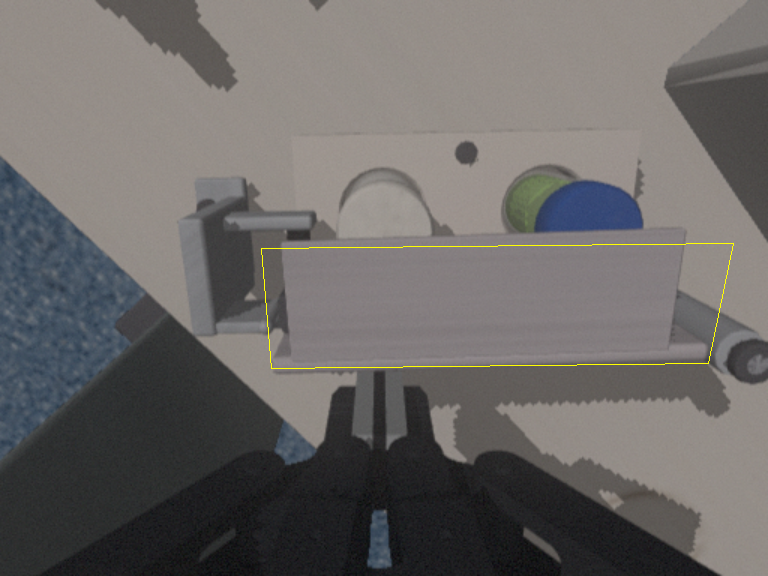

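The push dropped off and the tongue is level with the strike's tip at about (185,212). I need to tell whether it has snapped, so I'll continue in tiny steps.

>>> drive_tool(series=[[0,0.0006,0.0008,0,0]])

```text
clock: 19.75
position: [0.449, 0.0506, 0.0395]
tool_rot: [3.136, -0.018, 0.844]
force: [-0.6, 0.1, 0.7]
grip_width: 0.0002
```

>>> drive_tool(series=[[0,0.0006,0.0008,0,0]])

```text
clock: 19.85
position: [0.4499, 0.0517, 0.0395]
tool_rot: [3.136, -0.018, 0.845]
force: [0.7, 0.1, -0.3]
grip_width: 0.0003
```

>>> drive_tool(series=[[0,0.0006,0.0008,0,0]])

```text
clock: 19.95
position: [0.4505, 0.0524, 0.0395]
tool_rot: [3.136, -0.018, 0.845]
force: [-2.7, -4.7, 1.0]
grip_width: 0.0
```

>>> drive_tool(series=[[0,-0.004,-0.005,0,0],[0,-0.006,-0.008,0,0],[0,-0.007,-0.009,0,0],[0,0,0,0,0],[0,0,0,0,0]])

```text
clock: 20.45
position: [0.4319, 0.0283, 0.0396]
tool_rot: [3.136, -0.018, 0.844]
force: [0.4, 0.2, 0.6]
grip_width: 0.0001
```

```bash
python3 look2.py w20
python3 - <<'E'
import cv2
im=cv2.imread('pics/w20.png'); cv2.imwrite('pics/w20b.png',cv2.resize(im[60:240,130:320],None,fx=4,fy=3.3,interpolation=cv2.INTER_CUBIC))
E
```

```text
[0.43191021 0.02829163 0.03964631] [ 3.13550931 -0.01848779  0.84436151] 20.45 [0.35059307 0.16866991 0.61053664]
theta if touching 0.24952617872456917 along 0.10877411794392229 yaw err -0.25876466783526975
```

View pics/w20.png

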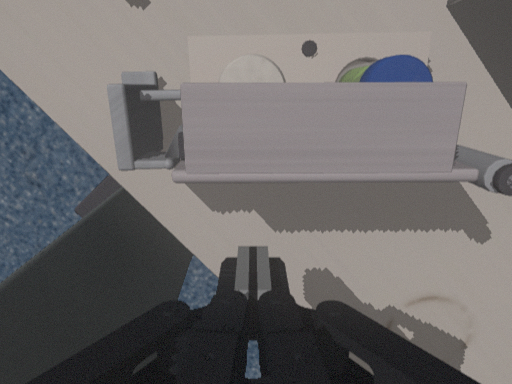

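View pics/w20b.png

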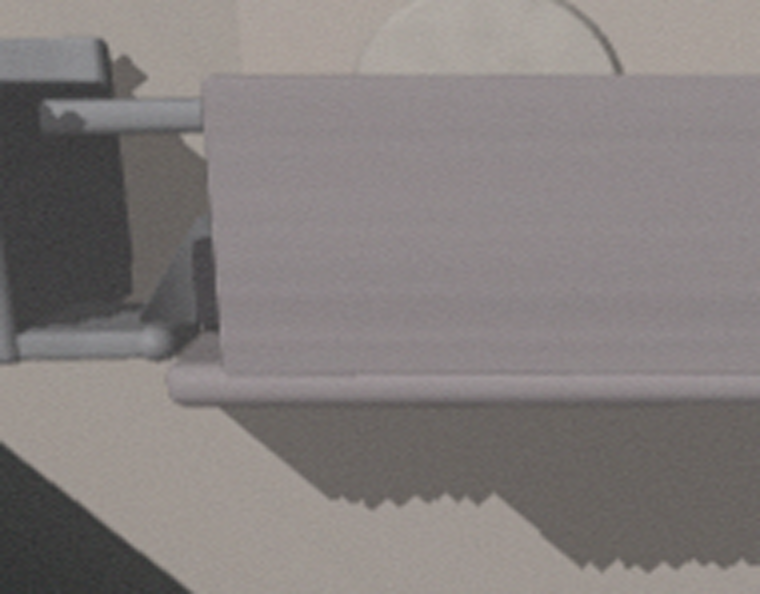

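The gate stayed shut after backing off. The tongue wedge, at (172,148) in the frame, is fully out and behind the strike arm at (150,163). I'll retreat and check from further away.

>>> drive_tool(series=[[0,-0.006,-0.01,0,0],[0,-0.004,-0.015,0.01,0],[0,0,-0.015,0.03,0],[0,0,-0.01,0.04,0],[0,0,-0.01,0.04,0],[0,0,0,0.04,0],[0,0,0,0.02,0],[0,0,0,0,0],[0,0,0,0,0]])

```text
clock: 21.4
position: [0.4155, -0.0438, 0.2301]
tool_rot: [3.135, -0.018, 0.838]
force: [0.4, 0.0, -1.6]
grip_width: 0.0001
```

Run:
```python
from h import *
o=bot.observe();print(o['position'],o['clock'],o['force'])
info=bot.camera_info('wrist'); save('wrist','w21'); save('side','s21')
im=cv2.resize(cv2.imread('pics/w21.png'),None,fx=1.5,fy=1.5); s,off=1.5,(0,0)
for th,c in [(-.02,(0,255,255)),(.08,(255,0,255))]:
    draw(im,info,[G(th,-.003,.008,.074),G(th,.033,.008,.074),G(th,.033,.136,.074),G(th,-.003,.136,.074)],c,s,off)
cv2.imwrite('pics/ov21.png',im)
cv2.imwrite('pics/s21a.png',cv2.resize(cv2.imread('pics/s21.png')[170:290,100:300],None,fx=4,fy=4,interpolation=cv2.INTER_CUBIC))
```

```text
[ 0.41550561 -0.04376772  0.23014714] 21.4 [ 0.41269119  0.01452336 -1.58500181]
```

View pics/ov21.png

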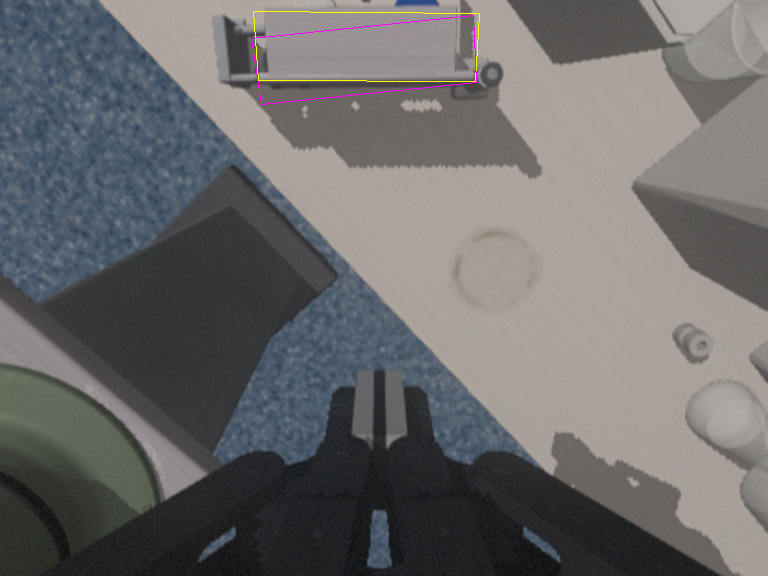

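View pics/s21a.png

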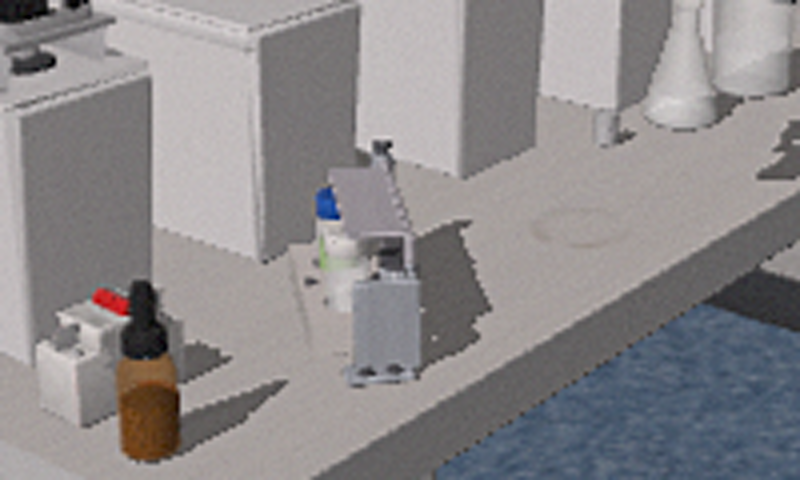

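View pics/s21.png

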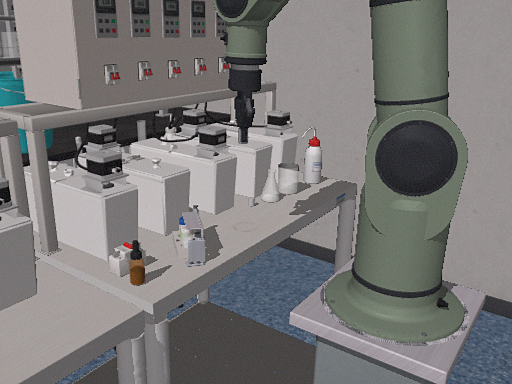

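The gate matches the -0.02 rad outline, not the unlatched 0.08 one. The flange covers both vials, the bystanders are where they were, and the arm touches nothing. Handing in.

```bash
python3 -c "
from workcell import bot
print(bot.job_done(), bot.observe()['clock'])"
```

```text
the job is handed in; nothing more can be done
the job is handed in; nothing more can be done
```

The white-capped vial is standing in the keeper's free pocket and the gate is latched over both vials. I handed the job in at about 21.5 s, well inside the 58 s limit.

- **Placing the vial:** it touched the pocket floor at the expected height with about 4 N. After I let go, its cap matched the seated height in the wrist picture.
- **Closing the gate:** the tongue met the strike at about 0.08 rad. It rode over with about 7 N sideways, or about 8.5 N in total including the vertical part, in the readings after each step. It then snapped in, and the last touch on the latched gate was about 5.5 N.
- **Last checks, after backing away:** the gate stayed at about -0.02 rad, 0.1 rad past where the tongue met the strike, as a latched gate should be. The tongue showed fully out behind the strike. In the last wrist and side pictures, the bystanders they show were unmoved.

None of the last checks failed. I judged the latch from pictures and forces, because the tongue and bumper positions can't be read directly. Early wrist-camera positions differed by up to about 7 mm until I looked again from closer, and the tool tilted by 1–2°, which the pocket's clearance absorbed.

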